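# Shake out the sieve basket and set it on the scale

## Robot

A 6-joint arm with a two-finger parallel gripper is mounted at the origin on the work surface. World frame = base frame: x ahead of the robot, y to its left, z up, the work surface at z = 0. Lengths are in mm, angles in rad, forces in N, time in s.
With the tool pointing down it reaches from about 350 to 875 mm from the base axis. Payload 4.2 kg.
Tool frame: the origin (TCP) lies midway between the tips of the shut fingers; the grasp point (between the pads) lies 19 mm behind it; z points along the fingers, y is the direction in which the jaws open and shut (so a half turn about z gives the same grasp; the last joint's range is limited). The gripper opens to 85 mm and grips with 20 to 120 N. Pads are 22 mm wide; open, the fingers measure 114 mm over their backs; the gripper's body (76 mm by 85 mm) begins 54 mm behind the grasp point. The pads swing forward as they close: fully open they stand 13 mm farther back than shut.
Start: joints at [-1.048, 0.385, 0.008, 0, -1.194, -0.259], TCP at [162.986, -603.353, 231.312] pointing down, gripper open.
Joint ranges: [-3.14, 3.14], [-1.21, 2.06], [-1.07, 1.41], [-3.16, 2.05], [-2.99, -0.16], [-3.1, 3.1]. Speed limits (rad/s): [2.79, 2.79, 3.14, 3.14, 3.14, 3.14].

## Interface

Orientations are given as a unit quaternion [x, y, z, w].
In Python, from bench import arm gives the robot as it stands. The module is installed in compiled form; this text tells all that it offers.
- The arm moves only by the tool drive_tool, never from a script. Its argument "increments" is a list of rows, each a list of 2 entries, a list of its own where there are three numbers: the shift along the world's x, y, z in mm, then the turn about the world's z in degrees. A call has 1 to 12 rows; each row is the pose to reach, as a shift and turn from the pose measured when the call began; what a row does not reach only later rows make up. A row lasts 1/10 s, in which the tool goes at most 50 mm and 8.59 degrees, less where a joint would pass 70% of its speed; a pose out of reach is approached as far as the arm can. A call with a gripper value outside its range is refused whole. "grip" is the gripper's target within -1 to 1 (shut at 1, half-way at 0, fully open at -1), set as the call begins (left out, the last holds). The fingers move at their own pace and stop on an object; the grip force is fixed at half the most. Time passes only in rows, so rows that repeat a pose let the fingers close. It gives the time, the measured TCP pose, the force and the opening at its end, in the units of the state.
- arm.read_state(): the state, without advancing time (a new reading comes with each control period).
- arm.get_image(name): name is "scene" or "top" or "wrist"; returns a dict with "img" (400x640x3 uint8, red, green, blue), "range_z" (400x640 float32, mm along the optical axis (not along the pixel's ray), 0 where there is no reading), "fx", "fy", "cx", "cy" (pixels), "rvec" (rotation vector, rad) and "tvec" (3), from world to camera coordinates, as OpenCV has them. Camera axes: x right, y down, z forward; pixel columns grow to the right and rows downward; lengths in mm; the calibration is good to about 2 mm. A picture is of the moment at which its call begins.
- arm.job_done(): hands the job in, once; it reports no verdict.
The state is a dict: "clock": time; "joints": joint angles; "joint_vel": joint speeds; "joint_efforts": joint torques, N m; "position": TCP position; "ee_rot": TCP orientation; "contact_force": force on the tool from outside, world axes, zero at the start; "wrist_torque": the same for the moment, N m; "gripper_width": finger opening in mm.
Only numpy, scipy, OpenCV 4.12 (cv2) and the standard library are available. Lean on these libraries where they do the work, as an engineer would, in place of code of your own. Each camera call takes 0.05 s, during which the arm holds its last target. There are 200 camera calls.

## Task

Take the basket of printed parts off its stand by the grip of its handle and rock it in the air over the scrap tray, a good fifteen degrees and more to both sides, to shake the support crumbs out. Then carry it over the scale, still its swing and keep it hanging quiet and level just above the middle of the platform for three seconds, lower it gently, square and level onto the platform, let go and draw the gripper clear. Hold it by the handle only, let the basket touch nothing but the platform, never set it down while it swings, and leave everything else where it is.

Things in the scene. Friction and masses are not known exactly. Their poses are not given: they have to be found in the camera images.
- stand: Hanging stand, fixed: dark base plate 250 x 120 x 10 mm (x, y, z), two aluminium posts 16 x 34 mm at x = +-102 mm, each with a U saddle open upwards at z = 247 mm: two lips 14 mm high, 22 mm apart in y. The handle's bar lies in the saddles along x. Lift it 20 mm clear, then leave along y (14 mm free to each post). Origin: centre of the plate's underside; z up.
- bail: The basket's handle, loose, 0.14 kg: crossbar 224 x 16 x 16 mm along its x, and in its middle a black grip, 100 long (x), 26 thick (y), 34 mm high (z), pinched across y from above. Flat legs at x = +-73 mm go down to the pivot axis, 125 mm under the grip and along x. Origin: grip's centre, at the start 255 mm above the table; z up. Let go, it tips to +y or -y, to 1.25 rad, and stays there.
- rocker (a joint): Angle of the basket about the handle's pivot, rad: 0 square to it, positive about the handle's +x (basket's +y end up), stops at +-1.25. Almost no friction: a swing left alone takes 55 s to fall to 37 %. Handle upright: angle'' = -w^2 (angle + a/9.81), a = acceleration of the grip along the handle's +y (m/s2), w = 5.2 rad/s nominal, 4.6 to 5.6 with the hidden mass (period 1.1 to 1.4 s).
- basket: Open steel wire basket, 130 x 280 x 58 mm (x, y, z), with white, grey and orange prints wedged in it that do not move; 0.62 kg in all, nominal (0.49 to 0.75). Its handle's pivot axis is along x, 36 mm above its underside, half way along it; centre of mass 18 mm under the pivot. Origin: centre of its underside, 161 mm under the grip's centre when hanging level; y along its length, z up.
- end_a (a point): Middle of the lower edge of the basket's end at its +y, 140 mm from the basket's origin.
- end_b (a point): The same at the basket's -y end.
- scrap_tray: Black open plastic tray on the table between stand and scale, fixed, 220 x 260 x 38 mm (x, y, z), with crumbs in it. Origin: centre of its underside; z up.
- scale: Grey bench scale, fixed, 260 mm long in y and 60 mm high, with its display on the -x side. It stands to one side of the tray and the stand to the other; which is where changes. Origin: centre of the housing's underside on the table; z up.
- platform (a point): Middle of the top of the scale's flat steel platform, 200 x 270 mm (x, y), 60 mm above the table, fixed, without rim; same axes as the scale. The basket goes here with its length along the platform's y, either way round (its ends stand over by 5 mm).
- dish: Bystander, loose: red bowl, 130 mm across, 45 mm high. Origin: centre of its underside.
- sleeve: Bystander, loose: white cup-shaped print, 72 mm across, 100 mm high. Origin: centre of its underside.
- glue: Bystander, loose: white jar, 44 mm across, 100 mm high. Origin: centre of its underside.
- calipers: Bystander, loose: steel calipers lying flat, 200 mm long, 12 mm high. Origin: on the underside near the middle.
- scraper: Bystander, loose: scraper lying near the robot. Origin: on the underside.
- driver: Bystander, loose: screwdriver lying near the robot. Origin: on the underside.

How it is judged (in metres and radians):
On the way, in this order (a step that is already met when the one before it is completed fails the run):
1. the basket rocks by more than 0.26 rad, in the air over the scrap tray (angle between basket's own z axis and vertical above 0.26 rad and horizontal distance between basket and scrap_tray below 0.1 m and contact force between basket and anything else below 0.5 N and height (world z) of basket above 0.06 m).
2. it comes back through level (angle between basket's own z axis and vertical below 0.06 rad).
3. it rocks by more than 0.26 rad again, to the other side (all of step 1).
4. it hangs quiet and level 10 to 130 mm above the platform, within 25 mm of its middle, for 2.5 s (x of basket in the frame of platform between -0.025 and 0.025 m and y of basket in the frame of platform between -0.025 and 0.025 m and angle between basket's own z axis and vertical below 0.08 rad and z of basket in the frame of platform between 0.01 and 0.13 m and contact force between basket and anything else below 0.5 N), for 2.5 s.
At the end, for the whole second after the job is handed in: the basket stands flat and at rest on the scale's platform, its middle within 30 mm of the platform's middle each way, its length along the platform's within 0.15 rad (x of basket in the frame of platform between -0.03 and 0.03 m and y of basket in the frame of platform between -0.03 and 0.03 m and z of basket in the frame of platform between -0.004 and 0.006 m and angle between basket's own z axis and vertical below 0.05 rad and angle between the y axis of basket and the y axis of platform, either way round below 0.15 rad and linear speed of basket below 0.02 m/s and contact force between basket and scale above 2 N); the robot touches nothing.
It fails at once if the basket itself touches something other than the platform (over 0.5 N, or an end lower than 20 mm above the table) ((contact force between basket and anything else above 0.5 N and horizontal distance between basket and platform above 0.08 m) or height (world z) of any of end_a, end_b below 0.02 m).
It fails at once if the basket touches the scale while it swings (an end of it less than 8 mm above the platform while it is tilted by more than 0.1 rad) (angle between basket's own z axis and vertical above 0.1 rad and horizontal distance between basket and platform below 0.1 m and z of any of end_a, end_b in the frame of platform below 0.008 m).
It fails at once if the basket is slammed or pressed on the scale with over 40 N while the handle is still up (contact force between basket and scale above 40 N and value of joint rocker between -0.5 and 0.5 rad).
It fails at once if the fingers push on the basket itself with over 2 N (contact force between any of the fingers, the arm and basket above 2 N).
It fails at once if a bystander is moved by more than 30 mm (distance of any of dish, sleeve, glue, calipers, scraper, driver from where it was at the start of the episode above 0.03 m).
It also fails if it takes over 72 s, if anything falls off the work surface, if the arm or the gripper's body presses on something with over 40 N, if the wrist force passes 120 N, or if a joint passes its speed limit or range.

## Working session

There is one attempt and no reset: what is moved stays moved. The work goes in short steps, Python scripts to look and compute and a tool call to move; the robot and the scene stay as the last step left them, time stands still between calls to the robot, and variables do not carry over. Pictures are saved under pics/ and viewed, about 8 in all and at most 12, crops included, and the job is handed in when it is done.

Besides the shell and the picture viewer there is one more tool, called after "Emit:" as name(argument=value, ...) on one line, values as JSON. drive_tool: Moves the arm, as the interface text tells. Its arguments: {"type":"object","properties":{"increments":{"type":"array","items":{"type":"array"}},"grip":{"type":"number"}},"required":["increments"]}

```bash
mkdir -p pics
cat > h.py <<'E'
from bench import arm
import numpy as np, cv2
def cam(n):
    d=arm.get_image(n); R,_=cv2.Rodrigues(np.array(d['rvec'],float)); t=np.array(d['tvec'],float).ravel()
    return d,R,t
def pts(d,R,t):
    z=d['range_z'].astype(float); v,u=np.indices(z.shape)
    P=np.stack([(u-d['cx'])/d['fx']*z,(v-d['cy'])/d['fy']*z,z],-1)
    return (P-t)@R
E
python3 - <<'E'
from h import *
s=arm.read_state(); print({k:np.round(v,3) for k,v in s.items()})
for n in ['scene','top']:
    d,R,t=cam(n); cv2.imwrite(f'pics/{n}1.png',d['img'][...,::-1]); P=pts(d,R,t); np.savez(f'{n}1.npz',P=P,img=d['img'],z=d['range_z'],R=R,t=t,K=[d['fx'],d['fy'],d['cx'],d['cy']])
    print(n,-R.T@t,d['fx'],d['cx'])
E
```

```text
{'clock': np.float64(0.0), 'joints': array([-1.048e+00,  3.860e-01,  7.000e-03, -1.000e-03, -1.194e+00,
       -2.590e-01]), 'joint_vel': array([ 0.   , -0.002,  0.001, -0.   ,  0.   ,  0.002]), 'joint_efforts': array([ 1.0000e-03, -3.9229e+01,  1.8840e+01,  4.1860e+00, -5.0000e-03,
       -0.0000e+00]), 'position': array([ 162.845, -602.821,  230.248]), 'ee_rot': array([-0.131,  0.991,  0.001, -0.   ]), 'contact_force': array([0.273, 0.073, 0.463]), 'wrist_torque': array([-0.037, -0.015,  0.009]), 'gripper_width': np.float64(85.462)}
scene [1144.34315711 -436.40312755 1247.13650214] 431.9553314334203 317.74090125145443
top [ 341.79214725   -4.35400025 1975.72351575] 503.8777438047656 323.14051569221874
```

View pics/top1.png

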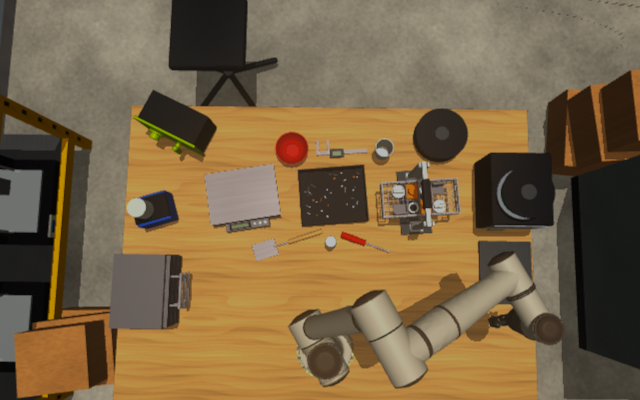

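View pics/scene1.png

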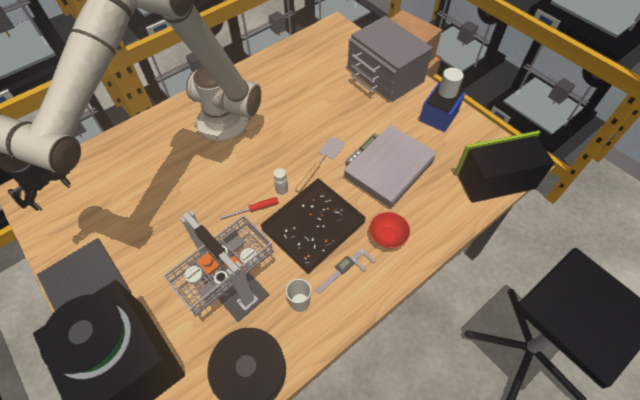

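The top view shows the scale at about (242,196), the tray at (333,196) and the stand with the basket at (418,197). In the image, up is +x and left is +y. The handle runs roughly along world x, and all the bystanders are visible. Next I'll measure these.

Run:
```python
from h import *
f=np.load('top1.npz'); P=f['P']; img=f['img'].astype(int); v,u=np.indices(img.shape[:2])
def rect(name,m):
    n,l,st,c=cv2.connectedComponentsWithStats(m.astype(np.uint8)); i=1+st[1:,4].argmax(); q=P[l==i]
    r=cv2.minAreaRect(q[:,:2].astype(np.float32)); print(name,len(q),np.round(r[0],1),np.round(r[1],1),round(r[2],2),'z',np.round(np.percentile(q[:,2],[2,50,98]),1)); return q
z=P[...,2]
box=lambda a,b,c,d:(u>=a)&(u<b)&(v>=c)&(v<d)
rect('plat',box(195,290,155,240)&(z>50)&(z<72)&(img.sum(-1)>330))
rect('tray',box(290,375,155,235)&(img.sum(-1)<150))
b=box(370,470,155,240)
q=rect('bar',b&(z>235)); print(np.round(q[:,:3].min(0)),np.round(q.max(0)))
g=rect('grip',b&(z>262)); 
w=rect('basket?',b&(z>85)&(z<225))
rect('base',b&(z<25)&(img.sum(-1)<200))
# bystanders heights
for n,bb in dict(dish=(270,312,128,168),cal=(314,370,135,162),sleeve=(372,397,135,160),glue=(322,338,234,250),spool=(410,470,105,163),printer=(470,556,150,232)).items():
    m=box(*bb)&(z>8); qq=P[m]; print(n,np.round(np.percentile(qq,[2,98],axis=0)).tolist())
```

```text
plat 3512 [584.2 326.4] [201.5 270.9] 9.77 z [51.6 60.6 70.2]
tray 3351 [521.1 -27.9] [352.7 256.4] 5.31 z [-6.   4.9 38.6]
bar 543 [ 456.3 -235.1] [181.3 482.3] 46.99 z [241.3 265.9 280.8]
[ 342. -366.  237.] [ 680.   -4. 1976.]
grip 356 [ 454.3 -230.9] [172.5 475.6] 46.35 z [262.6 269.5 281. ]
basket? 1289 [ 579.4 -278.1] [190.5 158.3] 4.59 z [ 92.7 118.4 186.9]
base 140 [ 741.3 -439.4] [ 29.6 134.8] 0.44 z [-8.1  3.4 16.1]
dish [[691.0, 74.0, 8.0], [833.0, 217.0, 63.0]]
cal [[724.0, -156.0, 8.0], [824.0, 46.0, 26.0]]
sleeve [[730.0, -261.0, 9.0], [823.0, -182.0, 107.0]]
glue [[381.0, -39.0, 9.0], [434.0, 8.0, 110.0]]
spool [[733.0, -533.0, 9.0], [922.0, -342.0, 82.0]]
printer [[466.0, -789.0, 23.0], [724.0, -578.0, 268.0]]
```

```bash
cat >> h.py <<'E'
def ray(f,uv,z):
    fx,fy,cx,cy=f['K']; uv=np.atleast_2d(uv).astype(float); R,t=f['R'],f['t']
    d=np.c_[(uv[:,0]-cx)/fx,(uv[:,1]-cy)/fy,np.ones(len(uv))]@R; c=-R.T@t
    return c+d*((z-c[2])/d[:,2])[:,None]
E
python3 - <<'E'
from h import *
f=np.load('top1.npz'); P=f['P']; img=f['img'].astype(int); v,u=np.indices(img.shape[:2]); Z=f['z']
box=lambda a,b,c,d:(u>=a)&(u<b)&(v>=c)&(v<d)&(Z>0)
z=P[...,2]
def rect(name,m,h,op=0):
    m=m.astype(np.uint8)
    if op: m=cv2.morphologyEx(m,op,np.ones((3,3),np.uint8))
    n,l,st,c=cv2.connectedComponentsWithStats(m); i=1+st[1:,4].argmax(); vv,uu=np.where(l==i)
    q=ray(f,np.c_[uu,vv],h)[:,:2].astype(np.float32); r=cv2.minAreaRect(q)
    C=np.cov(q.T); w,V=np.linalg.eigh(C)
    print(name,len(q),np.round(r[0],1),np.round(r[1],1),round(r[2],2),'zmed',np.median(z[l==i]).round(1),'mean',q.mean(0).round(1),'major ang',np.degrees(np.arctan2(V[1,1],V[0,1])).round(2),'lens',np.sqrt(12*w).round(1))
s=img.sum(-1); sat=img.max(-1)-img.min(-1)
rect('plat',box(195,290,155,232)&(sat<30)&(s>350),60,cv2.MORPH_OPEN)
rect('tray',box(292,372,160,228)&(s<150),38)
b=box(405,445,155,240)
rect('grip z>262',b&(z>258),265)
rect('bar',b&(z>235),262)
rect('gripdark',b&(z>250)&(s<170),272)
E
python3 - <<'E'
import cv2
a=cv2.imread('pics/top1.png')[150:245,190:480]; cv2.imwrite('pics/c1.png',cv2.resize(a,(800,262),interpolation=2))
E
```

```text
plat 3481 [581.1 326.2] [196.3 265.9] 9.58 zmed 60.6 mean [580.9 326. ] major ang 98.67 lens [195.6 265.8]
tray 3345 [585.2 -21.3] [218.9 254.6] 5.23 zmed 4.9 mean [583.5 -22.1] major ang 92.56 lens [223.2 255.9]
grip z>262 439 [ 569.  -340.1] [221.7  35.7] 4.03 zmed 267.7 mean [ 568.8 -340.4] major ang -176.04 lens [ 27.7 217.5]
bar 538 [ 569.2 -339.1] [222.3  39.2] 4.11 zmed 265.8 mean [ 569.  -339.6] major ang -175.84 lens [ 31.2 227.3]
gripdark 226 [ 566.7 -337.3] [96.2 28. ] 4.48 zmed 271.4 mean [ 565.2 -337.9] major ang -176.39 lens [27.6 96.8]
```

View pics/c1.png

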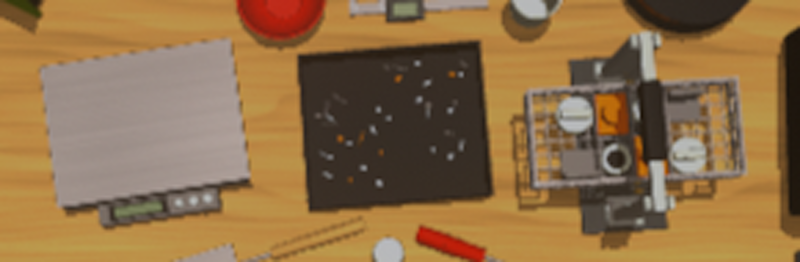

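The grip is at about (568,-338.5), yaw about 4.1°, top at z about 272. The tray is at about (584,-21). The platform is at about (581,326), yaw about 9.3°. The measured sizes and heights match the given ones. The tool's y axis is now at 105°, so it needs a turn of about -11°.

Emit:
drive_tool(increments=[[[20,10,45],0],[[50,30,90],-1],[[90,55,100],-3],[[130,80,100],-4],[[170,105,100],-6],[[210,135,100],-8],[[250,165,100],-10],[[290,190,100],-11],[[330,215,100],-11],[[370,240,100],-11],[[395,258,100],-11],[[405,264,100],-11]], grip=-1)

```text
clock: 1.3
position: [570.0, -336.5, 328.7]
ee_rot: [-0.037, 0.999, 0.002, -0.001]
contact_force: [0.3, 0.9, 0.2]
gripper_width: 85.3
```

Run:
```python
from h import *
d,R,t=cam('wrist'); cv2.imwrite('pics/w1.png',d['img'][...,::-1]); P=pts(d,R,t)
s=arm.read_state(); print({k:np.round(s[k],3) for k in ['clock','joints','position','ee_rot','contact_force','joint_vel']})
Z=d['range_z']; m=(Z>0)&(P[...,2]>262)&(abs(P[...,0]-568)<110)&(abs(P[...,1]+338)<40)&(d['img'].sum(-1)<200)
q=P[m]; print(len(q)); r=cv2.minAreaRect(q[:,:2].astype(np.float32)); print(r,np.percentile(q[:,2],[5,50,95]))
```

```text
{'clock': np.float64(1.35), 'joints': array([-0.291,  0.41 ,  0.286, -0.002, -1.45 , -1.205]), 'position': array([ 570.305, -336.664,  328.644]), 'ee_rot': array([-0.037,  0.999,  0.002, -0.001]), 'contact_force': array([ 0.528, -0.531, -0.748]), 'joint_vel': array([-0.045, -0.028, -0.036,  0.006, -0.002,  0.031])}
19379
((567.2656860351562, -340.04541015625), (76.90769958496094, 90.58216094970703), 57.16989517211914) [270.83164687 408.51813936 419.01475159]
```

View pics/w1.png

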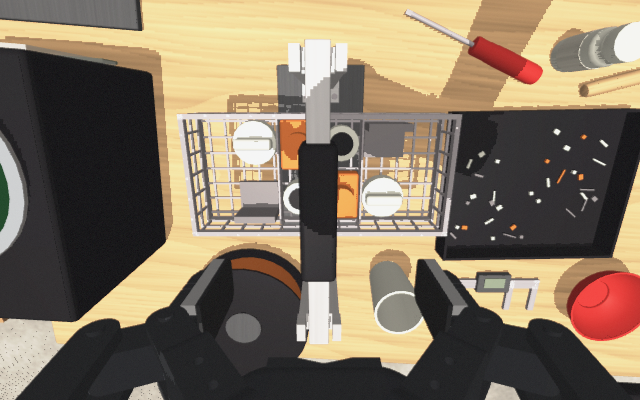

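The wrist view shows the black grip at about (319,212), running from row 143 to 281, with the fingers straddling it. The saddles and basket are clear. I'll get an exact fit of the grip with the fingers excluded.

Run:
```python
from h import *
d,R,t=cam('wrist'); P=pts(d,R,t); z=P[...,2]; s=d['img'].sum(-1).astype(int)
m=(d['range_z']>0)&(z>262)&(z<282)&(s<200); m[:,:285]=0; m[:,355:]=0
q=P[m]; r=cv2.minAreaRect(q[:,:2].astype(np.float32)); print(len(q),r,q.mean(0),np.percentile(q[:,2],[5,50,95]))
m=(d['range_z']>0)&(z>250)&(z<268)&(s>300); m[:,:285]=0; m[:,355:]=0
q=P[m]; r=cv2.minAreaRect(q[:,:2].astype(np.float32)); print(len(q),r,np.percentile(q[:,2],[5,50,95]))
```

```text
5073 ((567.1484985351562, -340.3876953125), (98.70154571533203, 25.89326286315918), 4.081850528717041) [ 562.97106104 -340.5416031   271.43707686] [269.62090745 271.57803801 272.6890941 ]
5103 ((567.766845703125, -340.30035400390625), (224.01861572265625, 36.03445053100586), 4.267268657684326) [259.47036731 262.52144793 263.745758  ]
```

Emit:
drive_tool(increments=[[[-3,-3.5,-10],0],[[-3,-3.5,-35],0],[[-3,-3.5,-60],0],[[-3,-3.5,-80],0],[[-3,-3.5,-90],0],[[-3,-3.5,-90],0],[[-3,-3.5,-90],0]], grip=-1)

```text
clock: 2.1
position: [565.5, -342.2, 240.0]
ee_rot: [-0.036, 0.999, 0.001, -0.0]
contact_force: [0.2, 0.1, 0.8]
gripper_width: 85.4
```

Emit:
drive_tool(increments=[[[0,0,0],0],[[0,0,0],0],[[0,0,0],0],[[0,0,0],0],[[0,0,0],0],[[0,0,0],0],[[0,0,0],0],[[0,0,0],0],[[0,0,0],0],[[0,0,0],0]], grip=1)

```text
clock: 3.1
position: [565.7, -341.8, 240.6]
ee_rot: [-0.037, 0.999, 0.001, -0.0]
contact_force: [-1.2, 5.6, 5.2]
gripper_width: 25.3
```

Gripped at 25 mm. Lifting straight up.

Emit:
drive_tool(increments=[[[0,0,3],0],[[0,0,10],0],[[0,0,20],0],[[0,0,32],0],[[0,0,45],0],[[0,0,57],0],[[0,0,66],0],[[0,0,72],0],[[0,0,75],0],[[0,0,75],0],[[0,0,75],0]])

```text
clock: 4.2
position: [565.5, -341.6, 314.9]
ee_rot: [-0.037, 0.999, 0.001, -0.001]
contact_force: [-0.1, 0.2, -7.9]
gripper_width: 25.0
```

```bash
cat >> h.py <<'E'
def swing(n='scene',off=None,save=None,yaw=None):
    """slope angle of basket about handle x (world +y end up positive), robust line fit of points in handle frame"""
    c=arm.read_state()
    d,R,t=cam(n); P=pts(d,R,t); p=c['position']; q=c['ee_rot']
    ya=2*np.arctan2(q[1],q[0])-np.pi/2-np.pi/2
    ya=(ya+np.pi/2)%np.pi-np.pi/2
    D=P[d['range_z']>0]-np.array([p[0],p[1],p[2]+19-125+0])
    a=D[:,0]*np.cos(ya)+D[:,1]*np.sin(ya); b=-D[:,0]*np.sin(ya)+D[:,1]*np.cos(ya); z=D[:,2]
    m=(abs(a)<80)&(np.hypot(b,z)<160)&(abs(b)>45)
    a,b,z=a[m],b[m],z[m]
    # rim is ~22 mm above the pivot: best angle = most points within 5 mm of the rim line
    A=np.linspace(-.8,.8,321); sc=[(np.exp(-((-np.sin(x)*b+np.cos(x)*z-22)/5)**2)).sum() for x in A]
    if save: cv2.imwrite(save,d['img'][...,::-1])
    return c['clock'],A[int(np.argmax(sc))],max(sc),m.sum()
def burst(k,n='scene'):
    r=np.array([swing(n) for _ in range(k)]); return r
def fit(r,w=None):
    from scipy.optimize import least_squares
    t=r[:,0]; th=r[:,1]; t0=t[-1]
    g=lambda x:x[0]*np.cos(x[2]*(t-t0))+x[1]*np.sin(x[2]*(t-t0))+x[3]-th
    b=min((least_squares(g,[.1,.1,w0,0],loss='soft_l1',f_scale=.02,bounds=([-1,-1,w0-.25,-.06],[1,1,w0+.25,.06])) for w0 in ([w] if w else [4.7,5.1,5.5])),key=lambda s:s.cost)
    return b.x,np.sqrt(np.mean(b.fun**2)),t0
E
python3 - <<'E'
from h import *
r=burst(12); print(np.round(r,3)); s=swing('scene',save='pics/s2.png'); print(arm.read_state()['position'])
E
```

```text
[[4.20000e+00 4.95000e-01 2.84693e+02 2.98400e+03]
 [4.25000e+00 5.20000e-01 2.77506e+02 2.98800e+03]
 [4.30000e+00 5.30000e-01 2.82520e+02 2.98200e+03]
 [4.35000e+00 5.20000e-01 2.81657e+02 2.97800e+03]
 [4.40000e+00 4.95000e-01 2.82369e+02 2.97400e+03]
 [4.45000e+00 5.40000e-01 2.76777e+02 2.95900e+03]
 [4.50000e+00 5.20000e-01 2.79624e+02 2.97700e+03]
 [4.55000e+00 5.25000e-01 2.81653e+02 2.96700e+03]
 [4.60000e+00 5.00000e-01 2.84319e+02 2.97300e+03]
 [4.65000e+00 5.35000e-01 2.83370e+02 2.97100e+03]
 [4.70000e+00 5.40000e-01 2.86393e+02 2.95600e+03]
 [4.75000e+00 5.45000e-01 2.83661e+02 2.97000e+03]]
[ 565.68267427 -341.78793586  315.63710038]
```

View pics/s2.png

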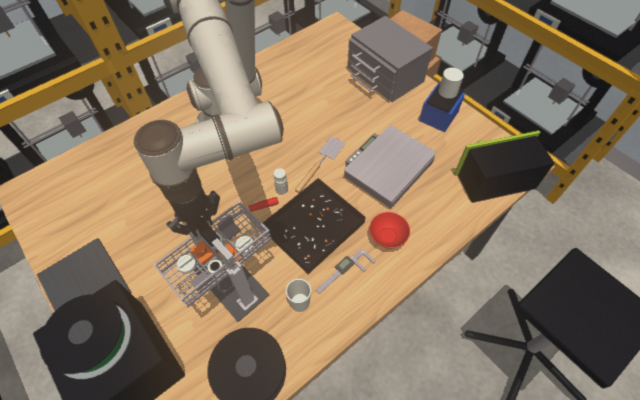

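Run:
```python
from h import *
c=arm.read_state(); q=c['ee_rot']; p=c['position']
ya=2*np.arctan2(q[1],q[0])-np.pi; ya=(ya+np.pi/2)%np.pi-np.pi/2; print('yaw',np.degrees(ya))
for n in ['scene','wrist']:
    d,R,t=cam(n); P=pts(d,R,t); D=P-np.array([p[0],p[1],p[2]-106]); ok=d['range_z']>0
    a=D[...,0]*np.cos(ya)+D[...,1]*np.sin(ya); b=-D[...,0]*np.sin(ya)+D[...,1]*np.cos(ya); z=D[...,2]
    m=ok&(abs(a)<80)&(abs(b)<150)&(abs(b)>45)&(z>-45)&(z<70)
    np.savez(f'dbg_{n}.npz',a=a[m],b=b[m],z=z[m])
    print(n,m.sum())
    H,be,ze=np.histogram2d(b[m],z[m],bins=[np.arange(-150,151,20),np.arange(-45,71,8)]); print(ze.astype(int)); 
    for i,row in enumerate(H): print(int(be[i]),row.astype(int))
```

```text
yaw 4.200593528986289
scene 2957
[-45 -37 -29 -21 -13  -5   3  11  19  27  35  43  51  59  67]
-150 [ 14  10   4   3  10   3  10 102   1   0   0   0   0   0]
-130 [104  37  13   4  24   4  18  37   1   0   0   0   0   0]
-110 [76 51 39 11 26  4 15 39  2  0  0  0  0  0]
-90 [29 86 72 49 53 15 21 39  1  0  0  0  0  0]
-70 [36 70 76 40 50 20 18 39  0  0  0  0  0  0]
-50 [12 19 16 20 22  0  3  9  0  0  0  0  0  0]
-30 [0 0 0 0 0 0 0 0 0 0 0 0 0 0]
-10 [0 0 0 0 0 0 0 0 0 0 0 0 0 0]
10 [0 0 0 0 0 0 0 0 0 0 0 0 0 0]
30 [ 6 13 22 33 21  4  1  9  0  0  0  0  0  0]
50 [25 83 54 33 52 22 18 40  0  0  0  0  0  0]
70 [14 88 54 43 55 31 22 34  4  0  0  0  0  0]
90 [28 52 21 15 28 12 13 37  1  0  0  0  0  0]
110 [56 54 14  4 17  6  6 34  5  0  0  0  0  0]
130 [38 42 37  8 35  5 25 95 11  0  0  0  0  0]
wrist 30826
[-45 -37 -29 -21 -13  -5   3  11  19  27  35  43  51  59  67]
-150 [ 361  550  582  122  722  135  293 1674    0    0    0    0    0    0]
-130 [863 153 120  22 125  25  50 414   0   0   0   0   0   0]
-110 [515 270 114 108 193  35  90 416   0   0   0   0   0   0]
-90 [137 723 291 789 555 144 212 416   1   0   0   0   0   0]
-70 [195 751 341 762 519 147 224 395   0   0   0   0   0   0]
-50 [ 10  44 161 232 281   2   0  55   0   0   0   0   0   0]
-30 [0 0 0 0 0 0 0 0 0 0 0 0 0 0]
-10 [0 0 0 0 0 0 0 0 0 0 0 0 0 0]
10 [0 0 0 0 0 0 0 0 0 0 0 0 0 0]
30 [ 17  98 171 240 312   3   0  55   0   0   0   0   0   0]
50 [158 701 397 610 391  92 289 411   5   0   0   0   0   0]
70 [ 96 656 371 737 413  84 313 452   1   0   0   0   0   0]
90 [191 460 218 155 182  29 133 447   7   0   0   0   0   0]
110 [571 505 123  23 109  26  15 444  14   0   0   0   0   0]
130 [ 358  693  670  125  723  150  156 1836   51    0    0    0    0    0]
```

```bash
python3 - <<'E'
s=open('h.py').read()
s=s.replace("n='scene',off","n='wrist',off").replace("def burst(k,n='scene')","def burst(k,n='wrist')")
s=s.replace("m=(abs(a)<80)&(np.hypot(b,z)<160)&(abs(b)>45)","m=(abs(a)<80)&(np.hypot(b,z)<165)&(abs(b)>45)&(z<110)")
i=s.index("    # rim is"); j=s.index("    if save")
s=s[:i]+"""    # rim ~17 mm above the pivot is the upper envelope: reward points on its line, punish points above
    A=np.linspace(-.8,.8,321); sc=[]
    for x in A:
        h=-np.sin(x)*b+np.cos(x)*z-17; sc.append(np.exp(-(h/4)**2).sum()-2*(h>9).sum())
"""+s[j:]
open('h.py','w').write(s)
E
python3 - <<'E'
from h import *
import time; T=time.time()
print(np.round(burst(10),3)); print(time.time()-T)
E
```

```text
[[ 4.950000e+00  5.000000e-03  5.986526e+03  3.090700e+04]
 [ 5.000000e+00  5.000000e-03  6.070066e+03  3.099300e+04]
 [ 5.050000e+00  0.000000e+00  5.977324e+03  3.083900e+04]
 [ 5.100000e+00  0.000000e+00  5.984519e+03  3.079300e+04]
 [ 5.150000e+00  0.000000e+00  5.971035e+03  3.070400e+04]
 [ 5.200000e+00 -5.000000e-03  5.992042e+03  3.069400e+04]
 [ 5.250000e+00 -5.000000e-03  5.975072e+03  3.065600e+04]
 [ 5.300000e+00 -5.000000e-03  5.990106e+03  3.064900e+04]
 [ 5.350000e+00 -5.000000e-03  5.990461e+03  3.064700e+04]
 [ 5.400000e+00 -5.000000e-03  5.991885e+03  3.066900e+04]]
9.567450523376465
```

The wrist-camera angle estimate is clean: the basket hangs level to ±0.005 rad. I'll use the carry to the tray to excite the swing, aiming for about 0.4 rad.

Emit:
drive_tool(increments=[[[-3,42,0],0],[[-6,84,0],0],[[-9,126,0],0],[[-12,168,0],0],[[-15,210,0],0],[[-12,252,0],0],[[-6,294,0],0],[[-3,294,0],0],[[0,294,0],0],[[0,294,0],0]])

```text
clock: 6.45
position: [566.0, -48.1, 315.7]
ee_rot: [-0.037, 0.999, 0.001, 0.0]
contact_force: [-0.6, 0.3, -7.5]
gripper_width: 25.1
```

Run:
```python
from h import *
r=burst(28); np.save('b1.npy',r); print(np.round(r[:,:2],3).tolist()); print(fit(r)); s=arm.read_state(); print(s['position'],s['clock'],s['ee_rot'])
```

```text
[[6.45, 0.445], [6.5, 0.41], [6.55, 0.345], [6.6, 0.26], [6.65, 0.155], [6.7, 0.045], [6.75, -0.07], [6.8, -0.185], [6.85, -0.285], [6.9, -0.365], [6.95, -0.42], [7.0, -0.45], [7.05, -0.45], [7.1, -0.42], [7.15, -0.365], [7.2, -0.28], [7.25, -0.185], [7.3, -0.075], [7.35, 0.04], [7.4, 0.155], [7.45, 0.255], [7.5, 0.34], [7.55, 0.4], [7.6, 0.435], [7.65, 0.445], [7.7, 0.425], [7.75, 0.375], [7.8, 0.3]]
(array([ 3.01683100e-01, -3.35254952e-01,  5.13979313e+00, -2.61218996e-03]), np.float64(0.002294014308910835), np.float64(7.8))
[565.69105588 -47.75851878 315.61899726] 7.85 [-3.66839103e-02  9.99326353e-01  1.05026303e-03 -1.64909064e-04]
```

Steps 1–3 are met: the basket rocked ±0.45 rad, 32 mm from the tray centre. Next I'll identify w and the drive lag from this record, then plan a carry to the scale that cancels the swing.

```bash
cat > plan.py <<'E'
import numpy as np
from scipy.optimize import least_squares
from scipy.ndimage import gaussian_filter1d
dt=.005
def traj(rows,lag,sm,T):
    """grip position along handle y, rows in m at 0.1 s each, linear inside a row, delayed and smoothed"""
    t=np.arange(-.5,T,dt); y=np.interp(t-lag,np.arange(len(rows)+1)*.1,np.r_[0,rows])
    y=gaussian_filter1d(y,max(sm,.004)/dt); a=np.gradient(np.gradient(y,dt),dt); k=t>=-1e-9
    return t[k],a[k]
def sim(rows,w,lag,sm,T,th=0.,om=0.):
    t,a=traj(rows,lag,sm,T); o=np.empty((len(t),2))
    for i in range(len(t)):
        o[i]=th,om; om+=-w*w*(np.sin(th)+a[i]/9.81*np.cos(th))*dt; th+=om*dt
    return t,o
E
python3 - <<'E'
from plan import *
r=np.load('b1.npy'); rows=np.r_[np.arange(1,8)*.0421,[.2945]*3]
def f(x):
    t,o=sim(rows,x[0],x[1],x[2],2.6); return np.interp(r[:,0]-5.45,t,o[:,0])-r[:,1]-x[3]
best=min((least_squares(f,[w,l,.03,0],diff_step=1e-2,bounds=([4.5,0,.004,-.05],[5.8,.2,.1,.05])) for w in(5.1,5.3) for l in (.02,.08)),key=lambda s:s.cost)
w,lag,sm,off=best.x; print(best.x,np.sqrt(2*best.cost/len(r)))
# state at 7.8 -> plan from measured state
def g(x): t,o=sim([0],w,0,.01,1.4,x[0],x[1]); return np.interp(r[:,0]-6.45,t,o[:,0])-r[:,1]
s0=least_squares(g,[.45,0]).x; print('state 6.45',s0)
t,o=sim([0],w,0,.01,6,*s0)
# after one more image per 0.05 s the move starts at ts; cost: residual amplitude + roughness
D=.374
for k in range(0,24,2):
    ts=7.85+.05*k; th,om=[np.interp(ts-6.45,t,o[:,i]) for i in (0,1)]
    def c(x):
        rows=np.r_[x,D,D]; tt,oo=sim(rows,w,lag,sm,1.4,th,om); d=np.diff(np.r_[0,rows])
        return np.r_[oo[-1]*[20,4],np.diff(np.r_[0,d,0])*8,np.maximum(abs(d)-.044,0)*100]
    s=least_squares(c,np.linspace(D/10,D,10)); rows=np.r_[s.x,D,D]; tt,oo=sim(rows,w,lag,sm,1.4,th,om); d=np.diff(np.r_[0,rows])
    print(k,round(ts,2),'cost',round(s.cost,3),'resid',oo[-1].round(3),'maxv',(abs(d).max()*1000).round(1),(rows*1000).round(0).astype(int).tolist(),'maxang',abs(oo[:,0]).max().round(2))
E
```

```text
[5.23387353e+00 1.49999884e-02 4.00701358e-03 3.10888642e-03] 0.010664189135367645
state 6.45 [ 0.44392993 -0.35067793]
0 7.85 cost 4.51 resid [-0.013 -0.335] maxv 57.9 [52, 99, 143, 166, 122, 106, 153, 205, 259, 316, 374, 374] maxang 0.67
2 7.95 cost 2.807 resid [-0.032 -0.19 ] maxv 54.2 [47, 91, 119, 97, 67, 112, 161, 213, 266, 321, 374, 374] maxang 0.67
4 8.05 cost 1.205 resid [-0.028 -0.056] maxv 50.1 [38, 55, 43, 36, 80, 127, 176, 226, 276, 326, 374, 374] maxang 0.57
6 8.15 cost 0.356 resid [-0.014  0.024] maxv 47.0 [-12, -20, 6, 51, 96, 143, 190, 237, 283, 329, 374, 374] maxang 0.43
8 8.25 cost 0.394 resid [-0.008  0.072] maxv 47.0 [-19, 7, 52, 98, 144, 192, 238, 285, 330, 374, 374, 374] maxang 0.45
10 8.35 cost 0.328 resid [-0.002  0.07 ] maxv 46.7 [24, 69, 115, 161, 208, 254, 300, 346, 391, 400, 374, 374] maxang 0.38
12 8.45 cost 0.535 resid [0.015 0.055] maxv 47.8 [46, 93, 141, 189, 236, 282, 328, 372, 370, 359, 374, 374] maxang 0.24
14 8.55 cost 1.242 resid [0.03  0.033] maxv 50.0 [49, 99, 149, 198, 246, 292, 337, 328, 303, 329, 374, 374] maxang 0.19
16 8.65 cost 2.434 resid [ 0.046 -0.046] maxv 53.4 [53, 106, 159, 209, 257, 302, 299, 260, 280, 326, 374, 374] maxang 0.28
18 8.75 cost 3.864 resid [ 0.054 -0.173] maxv 56.3 [56, 112, 166, 215, 261, 279, 234, 227, 273, 322, 374, 374] maxang 0.41
20 8.85 cost 4.786 resid [ 0.049 -0.275] maxv 58.3 [58, 114, 166, 212, 254, 219, 175, 219, 267, 319, 374, 374] maxang 0.48
22 8.95 cost 5.262 resid [ 0.025 -0.376] maxv 58.4 [58, 111, 158, 201, 196, 151, 161, 208, 260, 316, 374, 374] maxang 0.59
```

```bash
python3 - <<'E'
from plan import *
w,lag,sm=5.234,.015,.004
t,o=sim([0],w,0,.01,6,.4439,-.3507)
for ts in (8.35,8.40,8.45):
  th,om=[np.interp(ts-6.45,t,o[:,i]) for i in (0,1)]
  res=[]
  for v in range(38,49):
    for v1 in range(5,50,5):
      rows=np.minimum(v1+v*np.arange(12),374); _,oo=sim(rows/1e3,w,lag,sm,1.3,th,om); res.append((np.hypot(oo[-1,0],oo[-1,1]/w),v1,v,abs(oo[:,0]).max()))
  print(ts,np.round(sorted(res)[:3],3))
E
python3 - <<'E'
from h import *
r=burst(10); print(np.round(r[-4:,:2],3),arm.read_state()['clock'])
E
```

```text
8.35 [[5.00e-03 5.00e+00 4.80e+01 3.82e-01]
 [2.50e-02 5.00e+00 4.70e+01 3.82e-01]
 [2.50e-02 1.00e+01 4.70e+01 3.82e-01]]
8.4 [[8.00e-03 3.00e+01 4.80e+01 3.08e-01]
 [1.80e-02 2.50e+01 4.80e+01 3.08e-01]
 [2.80e-02 3.00e+01 4.70e+01 3.08e-01]]
8.45 [[3.40e-02 4.50e+01 4.80e+01 2.36e-01]
 [5.10e-02 4.50e+01 4.70e+01 2.41e-01]
 [6.10e-02 4.00e+01 4.80e+01 2.28e-01]]
[[ 8.15  -0.385]
 [ 8.2   -0.43 ]
 [ 8.25  -0.445]
 [ 8.3   -0.43 ]] 8.35
```

Emit:
drive_tool(increments=[[[0,5,0],0],[[2,53,0],0.7],[[4,101,0],1.4],[[6,149,0],2.1],[[8,197,0],2.8],[[10,245,0],3.5],[[12,293,0],4.2],[[14,341,0],4.8],[[15,374,0],5.1],[[15,374,0],5.1],[[15,374,0],5.1],[[15,374,0],5.1]])

```text
clock: 9.55
position: [580.6, 325.7, 315.5]
ee_rot: [-0.081, 0.997, 0.001, -0.0]
contact_force: [0.9, -0.0, -8.2]
gripper_width: 25.2
```

Run:
```python
from h import *
r=burst(16); np.save('b2.npy',r); print(np.round(r[:,1],3).tolist()); print(fit(r,5.2)); s=arm.read_state(); print(s['position'],s['clock'],s['ee_rot'])
d,R,t=cam('scene'); cv2.imwrite('pics/s3.png',d['img'][...,::-1])
```

```text
[0.0, -0.015, -0.035, -0.05, -0.06, -0.07, -0.075, -0.075, -0.065, -0.055, -0.045, -0.025, -0.005, 0.015, 0.03, 0.05]
(array([4.51768362e-02, 6.35564810e-02, 4.98809686e+00, 3.91623169e-03]), np.float64(0.0016649940089198012), np.float64(10.3))
[580.67057624 326.23453936 315.62779167] 10.35 [-8.10966609e-02  9.96705694e-01  1.02059758e-03 -2.21239603e-04]
```

View pics/s3.png

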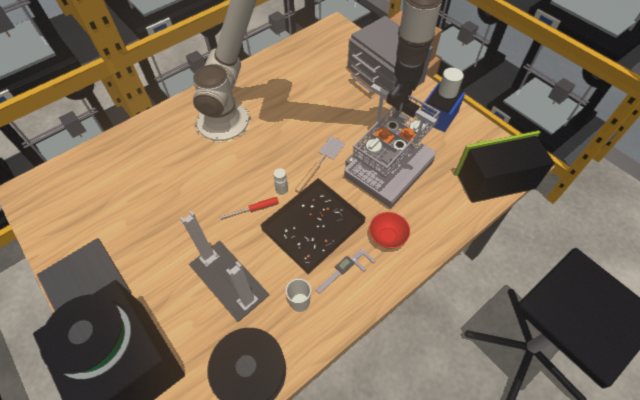

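The basket hangs over the platform, and the view around (390,150) shows everything else in place. The residual swing is 0.078 rad. A small shift out and back should cancel it.

```bash
cat > damp.py <<'E'
from plan import *
import sys
w,lag,sm=5.234,.015,.004
r=np.load(sys.argv[1]); t0=r[0,0]; off=.003; start=float(sys.argv[2])
def g(x): t,o=sim([0],w,0,.01,1.6,x[0],x[1]); return np.interp(r[:,0]-t0,t,o[:,0])-r[:,1]+off
s0=least_squares(g,[0,0]).x; t,o=sim([0],w,0,.01,start-t0+.1,*s0); th,om=[np.interp(start-t0,t,o[:,i]) for i in (0,1)]
def c(x):
    tt,oo=sim(np.r_[x,0,0],w,lag,sm,1.3,th,om); return np.r_[oo[-1]*[20,4],np.diff(np.r_[0,0,x,0,0],n=2)*6]
s=least_squares(c,np.zeros(9)); x=np.round(s.x*1e3); _,oo=sim(np.r_[x,0,0]/1e3,w,lag,sm,1.3,th,om)
print('state',th,om,'rows',x,'resid',oo[-1])
E
python3 damp.py b2.npy 10.40; python3 -c "
from h import *
print(arm.read_state()['clock'])"
```

```text
state 0.07317706878298855 0.1401394845993353 rows [ 6. 12. 16. 16. 12.  6.  1. -2. -2.] resid [0.00062331 0.00738493]
10.4
```

Emit:
drive_tool(increments=[[[-1,6,0],0],[[-2,12,0],0],[[-2.5,16,0],0],[[-2.5,16,0],0],[[-2,12,0],0],[[-1,6,0],0],[[0,1,0],0],[[0,-2,0],0],[[0,-2,0],0],[[0,0,0],0],[[0,0,0],0]])

```text
clock: 11.5
position: [580.7, 326.6, 315.6]
ee_rot: [-0.081, 0.997, 0.001, -0.0]
contact_force: [-0.3, 0.5, -7.1]
gripper_width: 25.0
```

Run:
```python
from h import *
r=burst(20); np.save('b3.npy',r); print(np.round(r[:,1],3).tolist()); s=arm.read_state(); print(s['position'],s['clock'])
```

```text
[-0.02, -0.015, -0.015, -0.01, -0.005, -0.005, 0.0, 0.005, 0.01, 0.015, 0.015, 0.015, 0.02, 0.015, 0.015, 0.01, 0.005, 0.005, 0.0, -0.005]
[580.68165535 326.24539652 315.60292981] 12.5
```

The amplitude is now under 0.02 rad. Lowering to about 40 mm above the platform, then holding for over 3 s.

Emit:
drive_tool(increments=[[[0,0,-3],0],[[0,0,-9],0],[[0,0,-17],0],[[0,0,-26],0],[[0,0,-35],0],[[0,0,-44],0],[[0,0,-53],0],[[0,0,-60],0],[[0,0,-65],0],[[0,0,-68],0],[[0,0,-69],0],[[0,0,-69],0]])

```text
clock: 13.7
position: [580.8, 326.3, 246.8]
ee_rot: [-0.081, 0.997, 0.001, -0.0]
contact_force: [-0.3, -0.3, -7.4]
gripper_width: 25.2
```

Emit:
drive_tool(increments=[[[0,0,0],0],[[0,0,0],0],[[0,0,0],0],[[0,0,0],0],[[0,0,0],0],[[0,0,0],0],[[0,0,0],0],[[0,0,0],0],[[0,0,0],0],[[0,0,0],0],[[0,0,0],0],[[0,0,0],0]])

```text
clock: 14.9
position: [580.8, 326.3, 246.8]
ee_rot: [-0.081, 0.997, 0.001, 0.0]
contact_force: [0.6, -0.3, -7.1]
gripper_width: 25.3
```

Run:
```python
from h import *
r=burst(24); print(np.round(r[:,1],3).tolist())
d,R,t=cam('wrist'); cv2.imwrite('pics/w4.png',d['img'][...,::-1]); P=pts(d,R,t); s=arm.read_state(); print(s['position'],s['clock'])
z=P[...,2]; i=d['img'].astype(int); m=(d['range_z']>0)&(abs(z-60)<6)&(i.max(-1)-i.min(-1)<30)
m=cv2.morphologyEx(m.astype(np.uint8),cv2.MORPH_OPEN,np.ones((3,3)));q=P[m>0]; q=q[(abs(q[:,0]-581)<150)&(abs(q[:,1]-326)<180)]
print(len(q),cv2.minAreaRect(q[:,:2].astype(np.float32)))
```

```text
[-0.01, -0.015, -0.015, -0.015, -0.015, -0.015, -0.015, -0.01, -0.01, -0.005, 0.0, 0.005, 0.01, 0.01, 0.015, 0.015, 0.015, 0.015, 0.015, 0.01, 0.01, 0.005, 0.0, -0.005]
[580.81285926 326.28306049 246.81478247] 16.15
13158 ((582.1908569335938, 326.472900390625), (198.00570678710938, 269.7259521484375), 9.363201141357422)
```

View pics/w4.png

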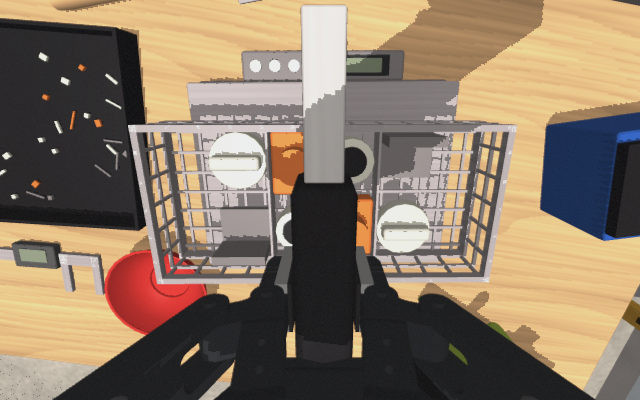

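The wrist view shows the basket (rim from (130,128) to (515,280)) square over the platform. The refit puts the platform at (582.2,326.5), yaw 9.4°, which agrees with the first measurement. I'll hold a little longer, then lower gently.

Emit:
drive_tool(increments=[[[0,0,0],0],[[0,0,0],0],[[0,0,0],0],[[0,0,0],0],[[0,0,0],0],[[0,0,0],0],[[0,0,0],0],[[0,0,0],0],[[0,0,0],0],[[0,0,0],0]])

```text
clock: 17.15
position: [580.8, 326.3, 246.8]
ee_rot: [-0.081, 0.997, 0.001, -0.0]
contact_force: [-0.2, -0.3, -7.8]
gripper_width: 24.8
```

Emit:
drive_tool(increments=[[[0,0,-3],0],[[0,0,-8],0],[[0,0,-13],0],[[0,0,-18],0],[[0,0,-23],0],[[0,0,-27],0],[[0,0,-30],0],[[0,0,-32],0],[[0,0,-33],0],[[0,0,-34],0],[[0,0,-35],0],[[0,0,-35],0]])

```text
clock: 18.35
position: [580.7, 326.3, 211.8]
ee_rot: [-0.081, 0.997, 0.001, -0.0]
contact_force: [-0.3, 0.5, -6.7]
gripper_width: 25.2
```

Emit:
drive_tool(increments=[[[0,0,-0.5],0],[[0,0,-1],0],[[0,0,-1.5],0],[[0,0,-2],0],[[0,0,-2.5],0],[[0,0,-3],0],[[0,0,-3.5],0],[[0,0,-4],0],[[0,0,-4.5],0],[[0,0,-4.5],0],[[0,0,-4.5],0]])

```text
clock: 19.45
position: [580.8, 326.3, 207.4]
ee_rot: [-0.081, 0.997, 0.001, 0.0]
contact_force: [0.1, 0.8, -6.7]
gripper_width: 24.8
```

Emit:
drive_tool(increments=[[[0,0,-0.4],0],[[0,0,-0.8],0],[[0,0,-1.2],0],[[0,0,-1.6],0],[[0,0,-1.6],0],[[0,0,-1.6],0]])

```text
clock: 20.05
position: [580.9, 326.3, 207.3]
ee_rot: [-0.081, 0.997, 0.001, 0.001]
contact_force: [-3.9, -0.6, 4.5]
gripper_width: 25.4
```

Contact at TCP z of 207.3, as expected. A hold at the measured pose relaxes the press, and then I'll check the fit.

Emit:
drive_tool(increments=[[[0,0,0],0],[[0,0,0],0],[[0,0,0],0]])

```text
clock: 20.35
position: [580.9, 326.3, 207.4]
ee_rot: [-0.081, 0.997, 0.001, 0.001]
contact_force: [-3.7, -1.2, 1.3]
gripper_width: 25.1
```

Run:
```python
from h import *
print(np.round(burst(4)[:,1],3).tolist()); s=arm.read_state(); print(s['position'],s['clock'],s['contact_force'])
```

```text
[0.0, 0.0, 0.0, 0.0]
[580.8719447  326.30467554 207.37806113] 20.55 [-3.78872672 -1.39303374  1.40198436]
```

Level at 0.000 rad and at rest. Releasing and drawing straight up.

Emit:
drive_tool(increments=[[[0,0,0],0],[[0,0,0],0],[[0,0,0],0],[[0,0,0],0],[[0,0,0],0],[[0,0,0],0],[[0,0,0],0],[[0,0,0],0]], grip=-1)

```text
clock: 21.35
position: [580.9, 326.4, 207.5]
ee_rot: [-0.081, 0.997, 0.001, 0.001]
contact_force: [-0.2, 1.1, -0.1]
gripper_width: 85.2
```

Emit:
drive_tool(increments=[[[0,0,8],0],[[0,0,20],0],[[0,0,35],0],[[0,0,55],0],[[0,0,80],0],[[0,0,105],0],[[0,0,130],0],[[0,0,145],0],[[0,0,150],0],[[0,0,150],0],[[0,0,150],0],[[0,0,150],0]])

```text
clock: 22.55
position: [580.6, 326.1, 356.1]
ee_rot: [-0.081, 0.997, 0.001, -0.0]
contact_force: [0.8, 0.2, 0.2]
gripper_width: 85.3
```

Run:
```python
from h import *
d,R,t=cam('wrist'); cv2.imwrite('pics/w5.png',d['img'][...,::-1]); P=pts(d,R,t); s=arm.read_state(); print(s['position'],s['clock'],s['contact_force'],s['gripper_width'])
z=P[...,2]; m=(d['range_z']>0)&(z>108)&(z<124)&(abs(P[...,0]-582)<110)&(abs(P[...,1]-326)<160); q=P[m]
print(len(q),cv2.minAreaRect(q[:,:2].astype(np.float32)),np.median(q[:,2]))
c=np.cos(.163);n=np.sin(.163);b=-(q[:,0]-582)*n+(q[:,1]-326)*c
print(np.median(q[b>100,2]),np.median(q[b<-100,2]))
```

```text
[580.68179264 326.20369872 356.20761872] 22.6 [-0.1357532  -0.54054423 -0.75451703] 85.40786721781538
3148 ((583.6475219726562, 326.5504150390625), (150.44668579101562, 280.5556335449219), 9.432398796081543) 117.38800303605626
117.5497637886302 117.38471254730165
```

View pics/w5.png

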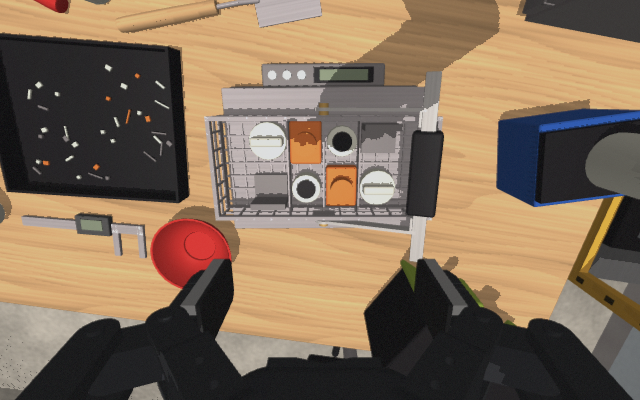

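The basket stands flat on the platform. It spans about (207,117) to (440,228) in the image, with both ends at the same height. The handle has tipped to +y at (425,165), and the gripper is clear. Handing in.

```bash
python3 -c "
from bench import arm
print(arm.job_done())"
```

```text
the job is handed in; nothing more can be done
None
```

The job is handed in after about 23 s of the 72 s allowed. The system gives no verdict, so these are my own measurements.

- **Rocking:** I lifted the basket by the grip and let the carry to the tray set it swinging. It rocked ±0.45 rad, about 32 mm from the tray's centre.
- **Stilling:** A timed carry to the scale cut the swing to 0.078 rad. A small shift out and back brought it to about 0.018 rad.
- **Hold:** It hung about 40 mm above the platform for 3.4 s, with swing readings of at most 0.015 rad.
- **Lowering:** It touched down gently, pressing with about 12 N, and read 0.000 rad tilt before I let go.

**Last checks:**
- The basket's rim is centred within about 2 mm of the platform's middle.
- Its yaw is 9.4° against the platform's 9.4°.
- Its two ends are within 0.2 mm of the same height.
- The handle has tipped to +y, and the gripper is open about 150 mm above its release height with no contact force.
- I saw no bystander moved in the pictures, but I did not measure them again at the end.

One early check failed: my first swing estimate from the scene camera read a false 0.52 rad while the basket hung level. I replaced it with a fit to the basket's rim from the wrist camera, which read level to 0.005 rad.

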